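# Lower the slope plate and chock a row of culture tubes on it

## Task

Get the slope plate ready and load it: work the wooden wedge backwards out from under the raised edge a little at a time, so that the heavy steel plate comes down gently onto its feet and is never dropped. Then lay all the culture tubes from the grey tray to its left side by side on the plate, cotton plugs uphill (towards the robot), each tube wholly on the plate and the row closed up tight against the side fence, and chock the row so it cannot roll apart: stand the same wedge flat on the plate, at about the middle of the tubes' length, with its blunt rubber-faced heel square against the last tube. The tubes are thin glass, so grip them lightly, and leave the other things on the bench where they are.

Things in the scene. Friction and masses are not known exactly. Their poses are not given: they have to be found in the camera images.
- plate (a joint): tilt (rad) of the heavy steel slope plate, 1.3 kg, about the hinge at its far, low edge: 0 = down on its two rubber feet (it then still slopes 0.061 rad, robot's side higher), about 0.09 while the wedge props its near edge. It falls freely if unsupported; coming down faster than 0.45 rad/s (85 mm/s at its edge) counts as dropped
- row_start (a point): on the plate's upper face, at the foot of the 16 mm high fence along its right edge, halfway along. x: down the slope, away from the robot; y: across the plate, away from the fence; z: up from the plate. Plate: x -95 to +95 mm, y 0 to 188 mm, 5 mm thick, 16 mm of room under its near edge when down. A lip 9 mm high crosses its low end at x = 90; two 14 mm high tabs stand on the left edge at its corners (x beyond +-44); the rest is open
- wedge: beech wedge 104x50 mm, 0.16 kg, toe 55 mm under the plate's near edge at the start. Origin: centre of underside; x to the toe (+52, 13 mm thick); blunt rubber heel at x -52, to the robot. Top flat, 36 high, to x -10, then slopes to the toe. Upright grip fin on it: 14 thick in y, x -47 to -13, top at z 72. Pulled out 47 mm with a few N the plate is down, at 56 mm it is clear
- tray: flat grey tube tray, fixed, 150 mm (x) by 198 mm (y), left of the plate: four lanes along x, 46 mm apart, centred on y = -69, -23, 23, 69 mm. Origin at the centre of its underside; the tubes lie on its top at z = 8 mm. Low blocks, 12 mm high, part the lanes at their ends only (x = 37 to 67 mm either way) and leave each lane 24 mm wide there; in between, the top is flat and open
- tube_a: plugged glass culture tube lying in a lane of the tray, plug either way (may be absent): glass 15.8 mm in diameter, 137 mm long, cotton plug up to 18 mm further; 22 g. Origin on the axis at the closed foot, z along the axis to the plug. Thin glass: it cracks if gripped with more than 20 N a finger
- tube_b: plugged glass culture tube lying in a lane of the tray, plug either way (may be absent): glass 15.8 mm in diameter, 137 mm long, cotton plug up to 18 mm further; 22 g. Origin on the axis at the closed foot, z along the axis to the plug. Thin glass: it cracks if gripped with more than 20 N a finger
- tube_c: plugged glass culture tube lying in a lane of the tray, plug either way (may be absent): glass 15.8 mm in diameter, 137 mm long, cotton plug up to 18 mm further; 22 g. Origin on the axis at the closed foot, z along the axis to the plug. Thin glass: it cracks if gripped with more than 20 N a finger
- tube_d: plugged glass culture tube lying in a lane of the tray, plug either way (may be absent): glass 15.8 mm in diameter, 137 mm long, cotton plug up to 18 mm further; 22 g. Origin on the axis at the closed foot, z along the axis to the plug. Thin glass: it cracks if gripped with more than 20 N a finger
- timer: lab timer, 70x66x19 mm, bystander; leave it where it stands
- tape: roll of tape lying flat, 92 mm across, 48 high, bystander; leave it where it stands
- beaker: small glass beaker, 48 mm across, 58 high, behind the plate, bystander; leave it where it stands
- cup: screw-lid specimen cup, 62 mm across, 68 high, bystander; leave it where it stands

How it is judged:
By the outcome, as a careful person would: the job done as asked, in the order asked, and still so for the second after the job is handed in, with the robot touching nothing.
Of tube_a, tube_b, tube_c, tube_d only 3 to 4 are there at a start; the rules pass over those that are not, and their reading is None.
At some moment in a run one of tube_a, tube_b, tube_c, tube_d may be knocked a few centimetres aside while the robot is not near it.
Once in a run the grip may slacken for a moment while it holds something.
It also fails if it takes over 210 s, if anything falls off the work surface, if the arm or the gripper's body presses on something with over 40 N, if the wrist force passes 120 N, or if a joint passes its speed limit or range.

## Robot

A 7-joint arm with a two-finger parallel gripper is mounted at the origin on a cart in front of the work surface, level with it; the furniture and walls round the work are solid. World frame = base frame: x ahead of the robot, y to its left, z up, the work surface at z = 0. Lengths are in m, angles in degrees, forces in N, time in s.
With the tool pointing down it reaches from about 0.425 to 0.875 m from the base axis. Payload 4.7 kg.
Tool frame: the origin (TCP) lies midway between the tips of the shut fingers; the grasp point (between the pads) lies 19 mm behind it; y points along the fingers, x is the direction in which the jaws open and shut, and the axes are right-handed (so a half turn about y gives the same grasp; the last joint's range is limited). The gripper opens to 87 mm and grips with 3 to 60 N. Pads are 19 mm wide; open, the fingers measure 117 mm over their backs; the gripper's body (75 mm by 190 mm) begins 51 mm behind the grasp point.
Start: joints at [75.063, 18.392, -4.016, 83.108, 1.295, 78.541, -3.26], TCP at [0.176, -0.626, 0.223] pointing down, gripper open.
Joint ranges: [-163.93, 163.93], [-17.29, 119.83], [-79.2, 71.16], [3.27, 140.29], [-89.18, 269.18], [5.43, 117.66], [-154.24, 154.24]. Speed limits (degrees/s): [147.25, 147.25, 180, 180, 180, 180, 180].

## Interface

Orientations are given as [roll, pitch, yaw] about the fixed x, y, z axes, in that order (R = Rz(yaw) Ry(pitch) Rx(roll)).
In Python, from workcell import movep, move_straight, move_j, grip, sleep, inverse_kinematics, state, get_image, IKError, sign_off gives the robot as it stands. Calls block until the motion is done:
- movep(position, orientation): joint-space move of the TCP to a pose.
- move_straight(position, vel=0.15, frame=None): straight line of the TCP; frame=None keeps the orientation; vel is the mean speed in m/s.
- move_j(angles): joint-space move.
- grip(opening): finger opening in m; the grip force is fixed at half the most; returns when the fingers have stopped.
- sleep(seconds).
- inverse_kinematics(position, orientation): joint angles nearest the present ones, or None.
- state(): the state.
- get_image(name): name is "scene" or "top" or "wrist"; returns a dict with "img" (420x560x3 uint8, red, green, blue), "fx", "fy", "cx", "cy" (pixels), "k1" (the pictures are not rectified: a ray, as slopes to the right and down, at radius r is drawn at 1 + k1 r^2 times it, then the intrinsics apply), "rvec" (rotation vector, rad) and "tvec" (3), from world to camera coordinates, as OpenCV has them; the wrist camera has in their place "T_tool_cam" (4x4, takes a point from camera to tool coordinates, whose origin is the TCP and whose axes are the tool frame's). Camera axes: x right, y down, z forward; pixel columns grow to the right and rows downward; lengths in m; the calibration is good to about 2 mm. A picture is of the moment at which its call begins: read the wrist's pose just before it. There is no depth.
A pose or a line that the arm cannot do raises IKError and nothing moves.
- sign_off(): hands the job in, once; it reports no verdict.
The state is a dict: "time_s": time; "qpos": joint angles; "joint_velocities": joint speeds; "effort": joint torques, N m; "tool_pos": TCP position; "ee_rot": TCP orientation; "force": force on the tool from outside, world axes, zero at the start; "wrist_torque": the same for the moment, N m; "opening": finger opening in m.
Only numpy, scipy, OpenCV 4.12 (cv2) and the standard library are available. Lean on these libraries where they do the work, as an engineer would, in place of code of your own. Each camera call takes 0.05 s, during which the arm holds its last target. There are 200 camera calls.

## Working session

There is one attempt and no reset: what is moved stays moved. The work goes in short steps, each a Python script; the robot and the scene stay as the last script left them, time stands still between calls to the robot, and variables do not carry over. Pictures are saved under pics/ and viewed, about 12 in all and at most 16, crops included, and the job is handed in when it is done.

```bash
ls; mkdir -p pics; python3 - <<'E'
from workcell import *
import cv2
s=state();print({k:s[k] for k in('time_s','tool_pos','ee_rot','force','opening')})
for n in("scene","top"):
    d=get_image(n);cv2.imwrite(f"pics/{n}0.png",d["img"][:,:,::-1]);print(n,{k:v for k,v in d.items() if k!='img'})
E
```

```text
pics
{'time_s': 0.0, 'tool_pos': array([ 0.17617694, -0.62511081,  0.22147768]), 'ee_rot': array([-90.00747656,   0.10630653, -74.2528601 ]), 'force': array([-0.02538969, -0.07673602,  1.19020895]), 'opening': 0.08682890827023565}
scene {'fx': 443.6504494411258, 'fy': 443.6504494411258, 'cx': 285.17894236699055, 'cy': 205.86430212018078, 'k1': 0.04510175495309866, 'rvec': array([ 0.65299177, -2.66401482,  1.12868514]), 'tvec': array([0.50058367, 0.26283694, 1.09959026])}
top {'fx': 485.50023119306456, 'fy': 485.50023119306456, 'cx': 273.08120479001997, 'cy': 210.7800634907967, 'k1': -0.17771412883825696, 'rvec': array([ 2.15139965, -2.21292069,  0.08034389]), 'tvec': array([-0.00942677,  0.60652251,  1.60127773])}
```

View pics/scene0.png

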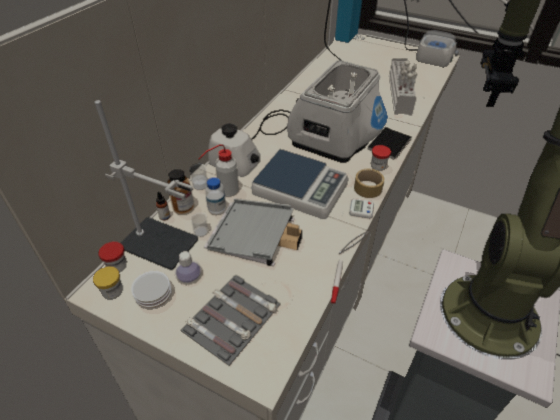

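View pics/top0.png

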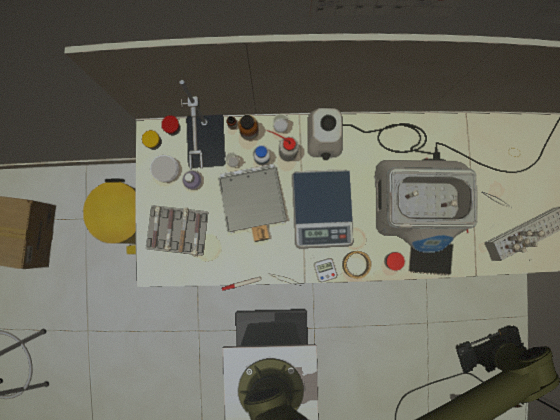

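```bash
cat > h.py <<'E'
from workcell import *
import numpy as np, cv2
def K(d): return np.array([[d["fx"],0,d["cx"]],[0,d["fy"],d["cy"]],[0,0,1]]), np.array([d["k1"],0,0,0,0.])
def Rm(e):
    from scipy.spatial.transform import Rotation as R
    return R.from_euler('xyz',e,degrees=True).as_matrix()
def extr(d,st=None):
    if "rvec" in d: R=cv2.Rodrigues(d["rvec"])[0]; return R,np.array(d["tvec"])
    T=np.eye(4);T[:3,:3]=Rm(st["ee_rot"]);T[:3,3]=st["tool_pos"]
    M=np.linalg.inv(T@np.array(d["T_tool_cam"]));return M[:3,:3],M[:3,3]
def unproj(d,uv,z,st=None):
    k,c=K(d);R,t=extr(d,st)
    p=cv2.undistortPoints(np.array(uv,float).reshape(-1,1,2),k,c)[:,0]
    r=np.c_[p,np.ones(len(p))]@R; o=-R.T@t
    z=np.broadcast_to(z,len(p))
    return o+r*((z-o[2])/r[:,2])[:,None]
def proj(d,P,st=None):
    k,c=K(d);R,t=extr(d,st);return cv2.projectPoints(np.array(P,float),cv2.Rodrigues(R)[0],t,k,c)[0][:,0]
def snap(n,name,view=None):
    st=state();d=get_image(n);im=d["img"][:,:,::-1]
    np.savez("pics/"+name+".npz",**d,tp=st["tool_pos"],er=st["ee_rot"])
    if view: x0,y0,x1,y1,s=view; im=cv2.resize(im[y0:y1,x0:x1],None,fx=s,fy=s,interpolation=cv2.INTER_CUBIC)
    cv2.imwrite(f"pics/{name}.png",im);return d,st
def load(name):
    d=dict(np.load("pics/"+name+".npz"));d={k:(v.item() if v.ndim==0 else v) for k,v in d.items()}
    return d,dict(tool_pos=d["tp"],ee_rot=d["er"])
E
python3 - <<'E'
from h import *
d,_=snap("top","top1",(130,150,330,290,4))
print(unproj(d,[[220,177],[281,167],[288,219],[227,230],[263,238],[148,205],[208,208],[205,256],[148,248]],0.02).round(3))
E
```

```text
[[ 0.726  0.15   0.02 ]
 [ 0.754 -0.057  0.02 ]
 [ 0.577 -0.076  0.02 ]
 [ 0.546  0.13   0.02 ]
 [ 0.516  0.01   0.02 ]
 [ 0.638  0.398  0.02 ]
 [ 0.622  0.192  0.02 ]
 [ 0.461  0.205  0.02 ]
 [ 0.492  0.399  0.02 ]]
```

View pics/top1.png

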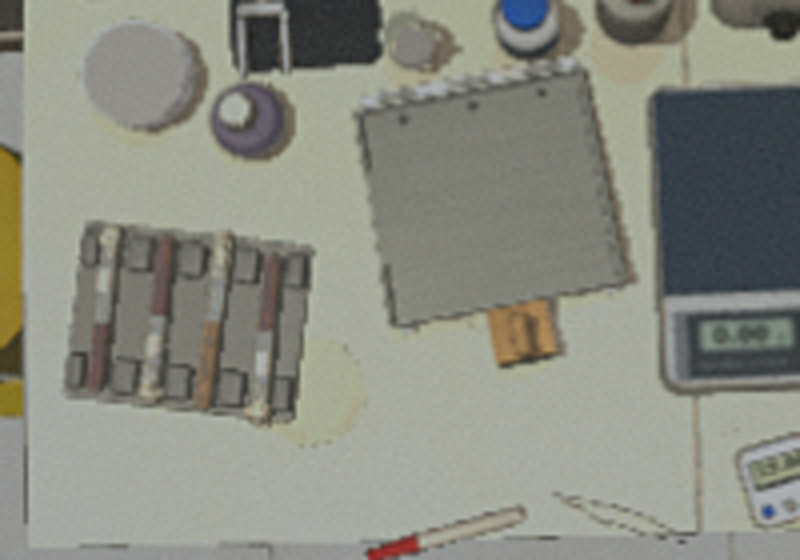

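```bash
python3 - <<'E'
from h import *
s=state();p=s["tool_pos"]
move_straight([p[0],p[1],0.4],vel=.25)
movep([0.58,0.05,0.33],[-90,0,-81])
snap("wrist","w1")
movep([0.54,0.30,0.33],[-90,0,-95])
snap("wrist","w2")
s=state();print(s["time_s"],s["qpos"],s["tool_pos"])
E
```

```text
4.8833 [  13.0176743    22.31115781  -60.43090811   76.22018312   19.35502136
   92.23733231 -139.88355852] [0.5414756  0.29769071 0.32980019]
```

View pics/w1.png

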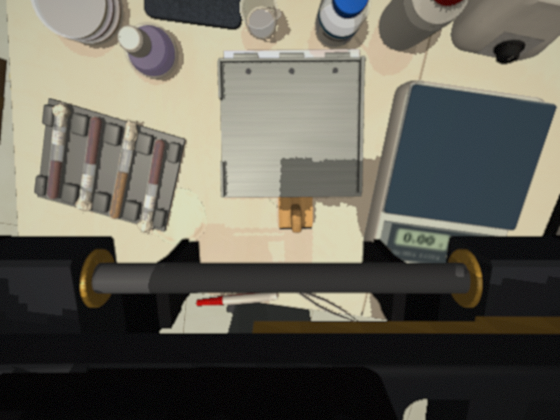

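View pics/w2.png

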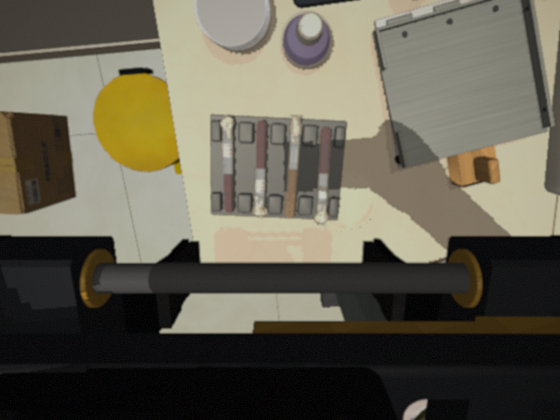

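```bash
python3 - <<'E'
from h import *
d,s=load("w1")
P=unproj(d,[[222,197],[361,196],[363,58],[220,60]],[.038,.038,.01,.01],s);print("plate",P.round(4))
print("wedge heel top",unproj(d,[[280,229],[313,229]],.036,s).round(4),"fin",unproj(d,[[297,204],[296,230]],.072,s).round(4))
print("w1 tubes",unproj(d,[[60,104],[54,196],[97,118],[82,206],[131,123],[119,216],[159,140],[146,228]],.016,s).round(4).tolist())
d,s=load("w2")
print("tubes",unproj(d,[[228,118],[228,211],[262,121],[260,214],[296,117],[290,215],[326,128],[320,221]],.016,s).round(4).tolist())
print("tray",unproj(d,[[211,115],[346,122],[341,219],[211,217]],.008,s).round(4).tolist())
a=cv2.resize(load("w1")[0]["img"][185:240,250:345,::-1],None,fx=6,fy=6,interpolation=cv2.INTER_CUBIC)
cv2.imwrite("pics/c1.png",a)
E
```

```text
plate [[ 0.5407  0.1273  0.038 ]
 [ 0.5729 -0.0695  0.038 ]
 [ 0.7576 -0.0383  0.01  ]
 [ 0.7247  0.1552  0.01  ]]
wedge heel top [[ 0.5054  0.0376  0.036 ]
 [ 0.5129 -0.0106  0.036 ]] fin [[0.5546 0.0223 0.072 ]
 [0.5186 0.0175 0.072 ]]
w1 tubes [[0.6323, 0.3679, 0.016], [0.4982, 0.3785, 0.016], [0.6214, 0.3171, 0.016], [0.4891, 0.3374, 0.016], [0.6221, 0.2696, 0.016], [0.4819, 0.282, 0.016], [0.6047, 0.2291, 0.016], [0.469, 0.2406, 0.016]]
tubes [[0.6302, 0.3646, 0.016], [0.4954, 0.3822, 0.016], [0.6219, 0.3171, 0.016], [0.4864, 0.3342, 0.016], [0.623, 0.2686, 0.016], [0.4807, 0.2888, 0.016], [0.6042, 0.2271, 0.016], [0.4671, 0.2438, 0.016]]
tray [[0.6368, 0.3895, 0.008], [0.6099, 0.1968, 0.008], [0.4651, 0.2102, 0.008], [0.4864, 0.4112, 0.008]]
```

View pics/c1.png

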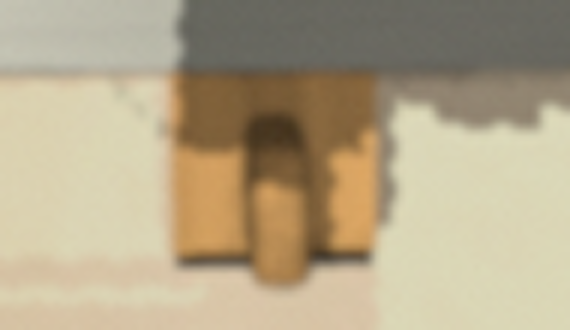

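```bash
python3 - <<'E'
from h import *
o=[-90,0,-80.8]
F=np.array([.534,.0185])
s=state();p=s["tool_pos"]
move_straight([p[0],p[1],.36])
movep([*F,0.2],o); 
print(state()["qpos"].round(0))
move_straight([*F,0.043],vel=.12)
grip(0.0); s=state(); print("open",s["opening"],s["tool_pos"],s["force"])
a=np.radians(9.2);u=np.array([np.cos(a),np.sin(a)])
p0=s["tool_pos"].copy();z=p0[2]
for i in range(1,14):
    t=p0[:2]-u*.005*i
    move_straight([*t,z],vel=.02); s=state(); print(i*5,s["opening"].round(4),s["force"].round(1),s["tool_pos"].round(4))
    if s["opening"]<.012 : print("lost");break
snap("wrist","w3");snap("top","t3",(180,150,310,260,6))
print(s["time_s"])
E
```

```text
[ 55.  14. -68. 100.  14.  75. -96.]
open 0.013750731443556027 [0.53368607 0.02005076 0.04304569] [-1.17313642  3.62120202  0.51398059]Traceback (most recent call last):
  File "<stdin>", line 14, in <module>
AttributeError: 'float' object has no attribute 'round'
```

```bash
python3 - <<'E'
from h import *
a=np.radians(9.2);u=np.array([np.cos(a),np.sin(a)])
s=state();print(s["tool_pos"],s["force"],s["opening"])
p0=np.array([.53368607,.02005076,.04304569])
for i in range(2,15):
    t=p0[:2]-u*.005*i
    move_straight([*t,p0[2]],vel=.02); s=state(); print(i*5,round(s["opening"],4),s["force"].round(1),s["tool_pos"].round(4))
    if s["opening"]<.012 : print("lost");break
snap("wrist","w3");snap("top","t3",(180,150,310,260,6))
print(s["time_s"])
E
```

```text
[0.52889363 0.01852215 0.04299418] [ 3.11692984  1.62118935 -4.11800644] 0.013744825534356143
10 0.0141 [ 1.9 -0.1 -2.4] [0.5236 0.0178 0.043 ]
15 0.0141 [ 1.   0.2 -3.2] [0.5185 0.0176 0.043 ]
20 0.014 [ 1.9  0.9 -3.5] [0.5136 0.017  0.043 ]
25 0.0137 [ 2.1  0.9 -3.3] [0.5086 0.0161 0.043 ]
30 0.0138 [ 1.3  0.5 -4.1] [0.5037 0.0152 0.043 ]
35 0.0142 [ 2.3  0.8 -3.2] [0.4988 0.0144 0.043 ]
40 0.0136 [ 0.9  0.4 -3.4] [0.4939 0.0136 0.043 ]
45 0.0135 [ 2.   0.9 -3. ] [0.4889 0.0128 0.0431]
50 0.0139 [-0.1  1.  -0.8] [0.4837 0.0119 0.0431]
55 0.0137 [-0.  -0.7 -1.5] [0.4791 0.0111 0.043 ]
60 0.0134 [-0.   0.3 -0.2] [0.4743 0.0103 0.043 ]
65 0.0138 [-0.7  0.1  0. ] [0.4693 0.0095 0.043 ]
70 0.0137 [-0.2 -0.4 -2.4] [0.4644 0.0087 0.043 ]
14.7
```

View pics/t3.png

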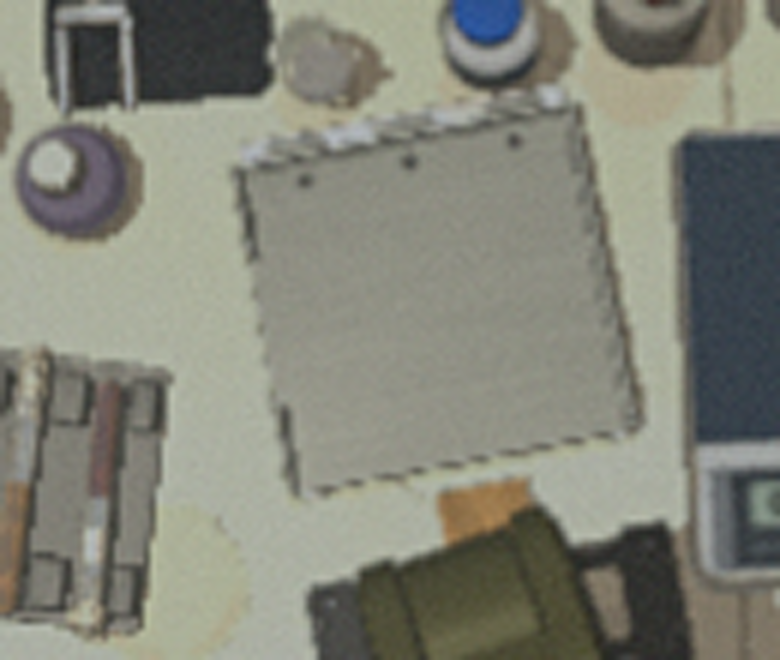

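```bash
python3 - <<'E'
from h import *
def fz(n=8):
    v=[]
    for _ in range(n): sleep(.03); s=state(); v.append([s["force"][2],s["opening"]*1e3])
    return np.mean(v,0).round(2)
s=state();print(len(s["effort"]),len(s["qpos"]));p=s["tool_pos"]
grip(.03); print("free",fz())
for o in (.0143,.0139,.0135,.0131,.0126,.012,.011,.009,.006):
    grip(o); move_straight([p[0],p[1],p[2]+.006],vel=.03); f=fz(); print(o,f)
    move_straight(p,vel=.03)
    if f[0]<-1.0: break
print(state()["time_s"])
E
```

```text
7 7
free [ 0.18 29.87]
0.0143 [-0.18 14.31]
0.0139 [-1.52 13.95]
18.4583
```

```bash
python3 - <<'E'
from h import *
for o in (.0143,.0141,.0139,.0137,.0134,.013,.012,.009,0.,.0139):
    grip(o);v=[]
    for _ in range(60): sleep(.005);v.append(state()["opening"]*1e3)
    print(o,np.mean(v).round(3),(np.std(v)/60**.5).round(3))
print(state()["time_s"])
E
```

```text
0.0143 14.339 0.027
0.0141 14.119 0.026
0.0139 13.988 0.022
0.0137 13.962 0.024
0.0134 13.845 0.023
0.013 13.759 0.025
0.012 13.788 0.026
0.009 13.769 0.026
0.0 13.777 0.024
0.0139 13.991 0.027
25.7333
```

```bash
python3 - <<'E'
from h import *
s=state();p=s["tool_pos"]
grip(.04);move_straight([p[0],p[1],.2],vel=.2)
movep([0.60,0.04,0.27],[-90,0,-80.8]);
snap("wrist","w4",(140,0,420,230,2.8))
print(state()["time_s"],state()["qpos"].round())
E
```

```text
28.1417 [  45.   24.  -67.   85.   22.   86. -103.]
```

View pics/w4.png

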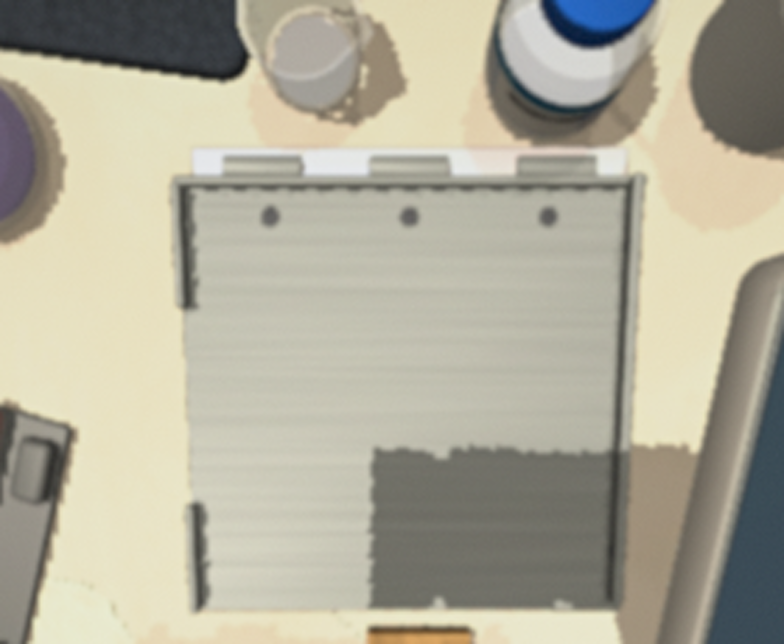

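```bash
cat >> h.py <<'E'
E
python3 - <<'E'
from h import *
d,s=load("w4")
c=lambda u,v:[140+u/2.8,v/2.8]
P=unproj(d,[c(612,607),c(625,191),c(193,609),c(185,310),c(190,500),c(191,191)],[.021,.0097,.021,.0157,.018,.0097],s)
print(P.round(4))
for a,b in((0,1),(2,0),(3,4),(5,1)):
    v=P[b]-P[a];print(np.linalg.norm(v).round(4),np.degrees(np.arctan2(v[1],v[0])).round(2))
E
```

```text
[[ 0.5714 -0.0666  0.021 ]
 [ 0.7508 -0.034   0.0097]
 [ 0.5384  0.1272  0.021 ]
 [ 0.6714  0.1461  0.0157]
 [ 0.5889  0.1346  0.018 ]
 [ 0.7205  0.15    0.0097]]
0.1826 10.29
0.1965 -80.33
0.0833 -172.08
0.1865 -80.67
```

```bash
python3 - <<'E'
from h import *
q=inverse_kinematics([0.505,0.305,0.25],[-90,0,-97.5]);print(q)
q2=inverse_kinematics([0.505,0.305,0.25],[-90,0,82.5]);print(q2)
move_j(q)
d,s=snap("wrist","w5",(140,0,420,230,2.8))
print(state()["time_s"])
E
```

```text
[  19.49146736   22.84560773  -68.07521362   88.03167651   21.25383239
   83.49845976 -146.93640964]
[ 19.14249813  22.52445646 -67.43275167  88.03995563  20.86221529
  83.37714821  33.34918429]
29.2833
```

View pics/w5.png

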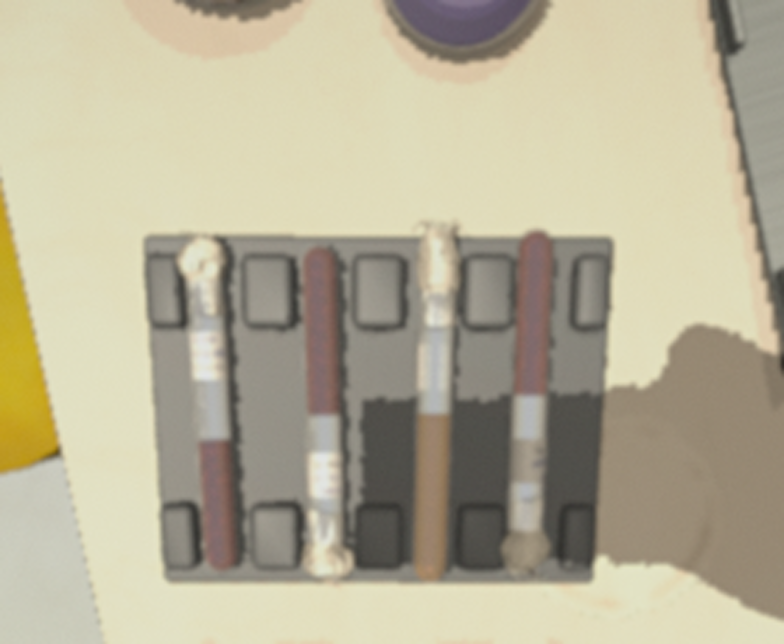

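```bash
python3 - <<'E'
from h import *
d,s=load("w5")
c=lambda u,v:[140+u/2.8,v/2.8]
# foot, plugend
ends=[((225,566),(200,240)),((318,250),(328,575)),((430,576),(440,225)),((537,235),(525,572))]
for f,g in ends:
    P=unproj(d,[c(*f),c(*g)],.016,s)[:,:2];v=P[1]-P[0];L=np.linalg.norm(v);ax=v/L
    m=P[0]+ax*.0685
    print("foot",P[0].round(4),"plugend",P[1].round(4),"L",L.round(4),"ang",np.degrees(np.arctan2(v[1],v[0])).round(1),"mid",m.round(4))
E
```

```text
foot [0.4953 0.3804] plugend [0.6318 0.366 ] L 0.1372 ang -6.0 mid [0.5635 0.3732]
foot [0.6216 0.3186] plugend [0.4851 0.3352] L 0.1375 ang 173.1 mid [0.5536 0.3269]
foot [0.4785 0.2898] plugend [0.6245 0.2676] L 0.1477 ang -8.6 mid [0.5462 0.2795]
foot [0.6154 0.2286] plugend [0.4746 0.2472] L 0.142 ang 172.5 mid [0.5475 0.2376]
```

```bash
cat >> h.py <<'E'
from scipy.spatial.transform import Rotation as Rot
PSI,TH=np.radians(9.5),.061
px=np.array([np.cos(TH)*np.cos(PSI),np.cos(TH)*np.sin(PSI),-np.sin(TH)])
py=np.array([-np.sin(PSI),np.cos(PSI),0]); pz=np.cross(px,py)
O=np.array([.6635,-.050,.0152])
PO=Rot.from_matrix(np.c_[-py,-pz,px]).as_euler('xyz',degrees=True)
W=lambda x,y,z: O+px*x+py*y+pz*z
def meas(n=6):
    f=[];o=[]
    for _ in range(n): sleep(.01);s=state();f.append(s["force"]);o.append(s["opening"]*1e3)
    return np.mean(f,0),np.mean(o)
def pick(mid,yaw,opening=.030):
    o=[-90,0,yaw]
    movep([*mid,.09],o); grip(opening)
    move_straight([*mid,.010],vel=.08); sleep(.1)
    for w in (.019,.017,.0161,.0158,.0155): grip(w)
    print("gripped",meas(20)[1].round(3))
    move_straight([*mid,.075],vel=.08); print("lifted",meas(40)[1].round(3))
def place(x,y,rot=False):
    p=state()["tool_pos"]
    if rot: movep([p[0],p[1],.08],PO)
    move_straight(W(x,y,.065),vel=.15,frame=PO)
    print("carried",meas(40)[1].round(3))
    move_straight(W(x,y,.006),vel=.06); f0=meas()[0]
    for z in np.arange(.005,.0009,-.0005):
        move_straight(W(x,y,z),vel=.02); f=meas()[0]-f0
        if f@pz>1.2: break
    print("set z",round(z,4),(f@pz).round(2))
    for w in (.0158,.0162,.017,.019,.023): grip(w)
    move_straight(W(x,y,.05),vel=.08)
def push(x,y0,y1,z=.006,fmax=2.,step=.001):
    """closed fingers push the row toward the fence: tool centre from y0 to at most y1"""
    grip(.0)
    p=W(x,y0,.05); move_straight(p,vel=.15,frame=PO); move_straight(W(x,y0,z),vel=.08); sleep(.2); f0=meas(15)[0]@py
    y=y0
    while y>y1:
        y-=step; move_straight(W(x,y,z),vel=.015); f=meas(8)[0]@py-f0
        if f>fmax: break
    print("push stop",round(y,4),f.round(2)); 
    move_straight(W(x,y+.004,z),vel=.01); move_straight(W(x,y+.004,.06),vel=.1)
    return y
E
python3 - <<'E'
from h import *
print(PO)
pick([.5475,.2376],-97.5)
place(.0085,.031)
snap("wrist","w6",(140,0,420,230,2.8));print(state()["time_s"])
E
```

```text
[-93.49504255   0.         -80.5       ]
gripped 15.628
lifted 15.556
carried 15.533
set z 0.002 3.92
42.5833
```

View pics/w6.png

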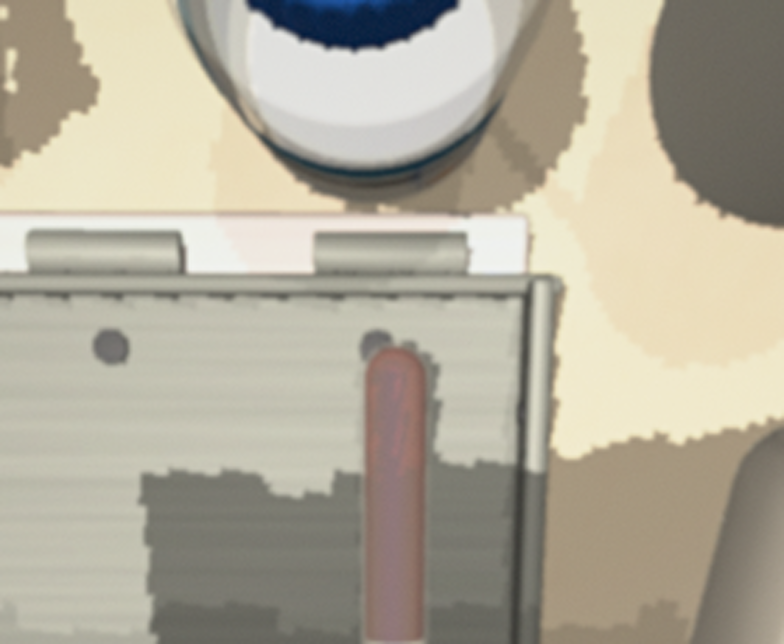

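```bash
python3 - <<'E'
import re
s=open('h.py').read()
s=s[:s.index("def push")]+'''
PP=Rot.from_matrix(np.c_[px,-pz,py]).as_euler('xyz',degrees=True)
def push(y0,y1,x=.008,z=.004,fmax=1.5,step=.001):
    """open fingers, jaws along the slope, push the row toward the fence: tool centre from y0 to at most y1"""
    movep(W(x,y0,.065),PP); grip(.08); move_straight(W(x,y0,z),vel=.1); sleep(.2); f0=meas(20)[0]@py
    y=y0
    while y>y1:
        y-=step; move_straight(W(x,y,z),vel=.015); f=meas(8)[0]@py-f0
        if f>fmax: break
    print("push stop",round(y,4),f.round(2))
    move_straight(W(x,y+.004,z),vel=.01); move_straight(W(x,y+.004,.065),vel=.12)
    return y
'''
open('h.py','w').write(s)
E
python3 - <<'E'
from h import *
print(inverse_kinematics(W(.008,.06,.065),PP))
push(.054,.020)
print(state()["time_s"])
movep([0.505,0.305,0.25],[-90,0,-97.5])
d,s=snap("wrist","w7",(140,0,420,230,2.8));print(state()["time_s"])
a=cv2.GaussianBlur(load("w5")[0]["img"],(5,5),0).astype(int);b=cv2.GaussianBlur(d["img"],(5,5),0).astype(int)
print("diff cols",[(np.abs(a-b).sum(2)[75:215,x:x+15]>90).sum() for x in range(190,365,15)])
E
```

```text
[ 42.07271364  51.82738309 -73.72467394  84.65692781  48.45297868
  83.88291982 -23.82050871]
push stop 0.029 2.71
55.2583
57.1917
diff cols [np.int64(78), np.int64(249), np.int64(184), np.int64(169), np.int64(262), np.int64(93), np.int64(262), np.int64(121), np.int64(277), np.int64(634), np.int64(163), np.int64(312)]
```

View pics/w7.png

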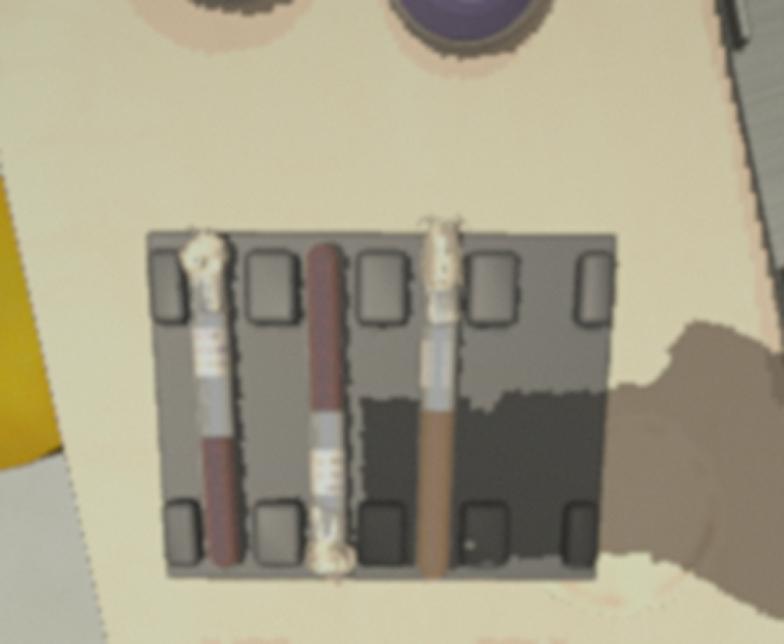

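```bash
cat >> h.py <<'E'
def check(name,boxes):
    """shift of tube patches (pixels, full image) relative to w7"""
    movep([0.505,0.305,0.25],[-90,0,-97.5])
    d,s=snap("wrist",name,(140,0,420,230,2.8)); r=cv2.cvtColor(load("w7")[0]["img"],cv2.COLOR_RGB2GRAY); g=cv2.cvtColor(d["img"],cv2.COLOR_RGB2GRAY)
    for x0,y0,x1,y1 in boxes:
        m=cv2.matchTemplate(g[y0-25:y1+25,max(0,x0-35):x1+35],r[y0:y1,x0:x1],cv2.TM_CCOEFF_NORMED);_,v,_,l=cv2.minMaxLoc(m)
        print("match",round(v,2),"shift",l[0]-(x0-max(0,x0-35)),l[1]-25)
T1B=(203,80,228,206);T2B=(248,84,268,206)
def push2(y0,ys,y1):
    movep(W(.008,y0,.065),PP); grip(.08); move_straight(W(.008,y0,.004),vel=.1); sleep(.2); f0=meas(20)[0]@py
    move_straight(W(.008,ys,.004),vel=.02); y=ys
    while 1:
        f=meas(8)[0]@py-f0
        if f>1.5 or y<=y1: break
        y-=.001; move_straight(W(.008,y,.004),vel=.015)
    print("push stop",round(y,4),f.round(2))
    move_straight(W(.008,y+.004,.004),vel=.01); move_straight(W(.008,y+.004,.065),vel=.12)
E
python3 - <<'E'
from h import *
pick([.5462,.2795],81.4)
place(.0085,.050,rot=True)
push2(.073,.049,.040)
print(state()["time_s"])
check("w8",[T1B,T2B]);print(state()["time_s"])
E
```

```text
gripped 15.632
lifted 15.629
carried 15.577
set z 0.002 3.64
push stop 0.045 2.13
82.425
match 1.0 shift 0 0
match 1.0 shift 0 0
84.375
```

```bash
python3 - <<'E'
from h import *
pick([.5536,.3269],-96.9)
place(.0085,.066)
snap("wrist","w9a")
push2(.089,.065,.056)
print(state()["time_s"])
check("w9",[T1B]);print(state()["time_s"])
E
```

```text
gripped 15.562
lifted 15.6
carried 15.561
set z 0.002 3.8
push stop 0.06 3.97
106.2333
match 1.0 shift 0 0
108.15
```

```bash
python3 - <<'E'
from h import *
pick([.5635,.3732],84.)
place(.0085,.082,rot=True)
push2(.105,.081,.072)
print(state()["time_s"])
movep([0.60,0.04,0.27],[-90,0,-80.8]);snap("wrist","w10",(180,20,420,235,3.3))
print(state()["time_s"])
E
```

```text
gripped 15.573
lifted 15.541
carried 15.575
set z 0.002 2.5
push stop 0.076 3.67
134.0667
135.3833
```

View pics/w10.png

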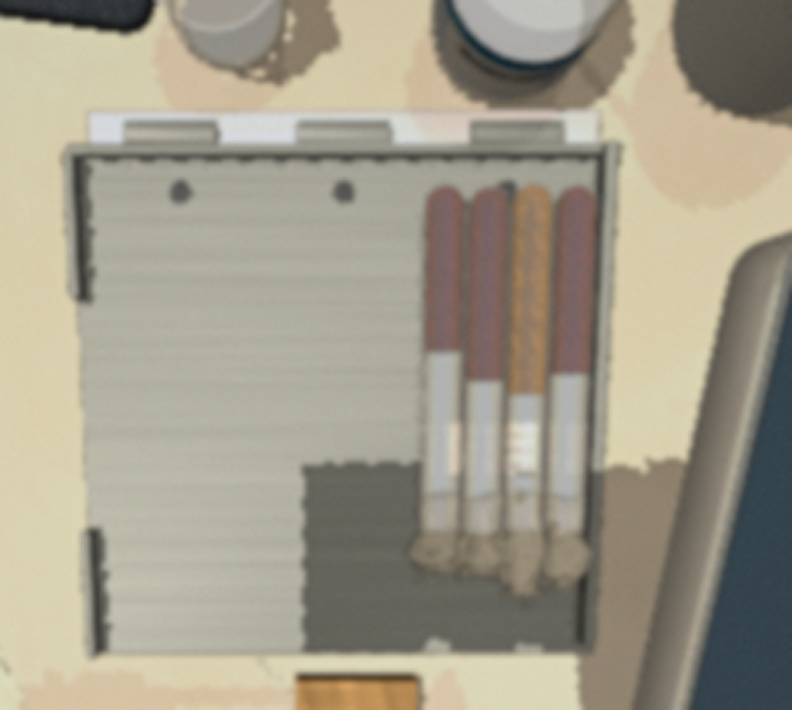

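```bash
python3 - <<'E'
from h import *
o=[-90,0,-80.8]; F=[.4644,.0087]
movep([*F,.13],o); grip(.04); move_straight([*F,.043],vel=.1); grip(0.); print(meas(20)[1])
move_straight([*F,.14],vel=.12); print("held",meas(20))
X=.005;Y=.100
movep(W(X,Y,.12),PP); print(meas(20)[1])
move_straight(W(X,Y,.050),vel=.08); f0=meas(20)[0]
z=.050
while z>.039:
    z-=.0005; move_straight(W(X,Y,z),vel=.02); f=(meas(6)[0]-f0)@pz
    if f>2: break
print("touch z",z,f)
z+=.0007; move_straight(W(X,Y,z),vel=.02); f0=meas(20)[0]@py
y=.094; move_straight(W(X,y,z),vel=.02)
while y>.078:
    f=meas(8)[0]@py-f0
    if f>1.5: break
    y-=.0005; move_straight(W(X,y,z),vel=.01)
print("heel y",y,f,state()["time_s"])
snap("wrist","w11")
E
```

```text
13.74094628459864
held (array([-0.05133302, -0.13214189, -1.45991019]), np.float64(13.790514912247062))
13.745888472722195
touch z 0.0435 2.8499091594257573
heel y 0.091 3.1144227561946143 149.25
```

```bash
python3 - <<'E'
from h import *
X=.005;y=.091
f0=meas(10)[0]
z=.0442
for z in (.0438,.0434,.0431,.0428):
    move_straight(W(X,y,z),vel=.01); f=meas(8)[0]-f0; print(z,(f@pz).round(2),(f@py).round(2))
    if f@pz>2: break
for w in (.0136,.0138,.014,.0143,.015,.017,.022,.035): grip(w)
move_straight(W(X,y,.12),vel=.1)
movep([0.59,0.05,0.24],[-90,0,-80.8]);snap("wrist","w12",(150,0,420,235,2.5))
movep([.45,-.15,.35],[-90,0,-80.8]);snap("top","t12",(130,150,330,290,4))
print(state()["time_s"])
E
```

```text
0.0438 1.19 1.19
0.0434 2.73 1.47
155.75
```

View pics/w12.png

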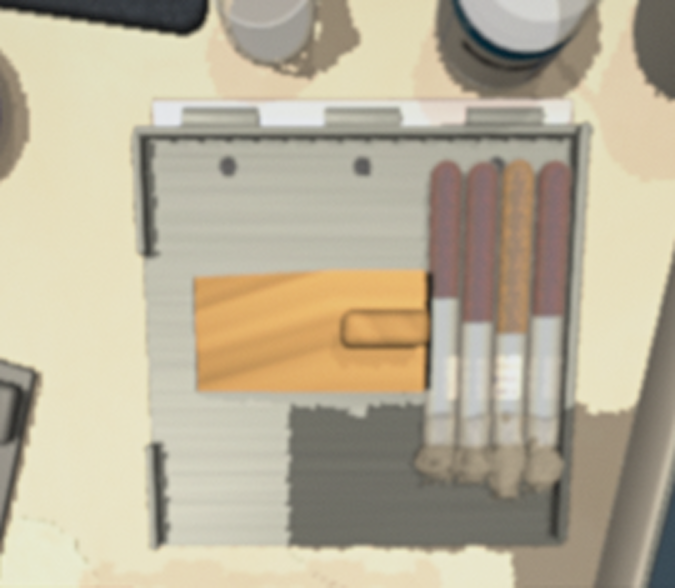

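View pics/t12.png

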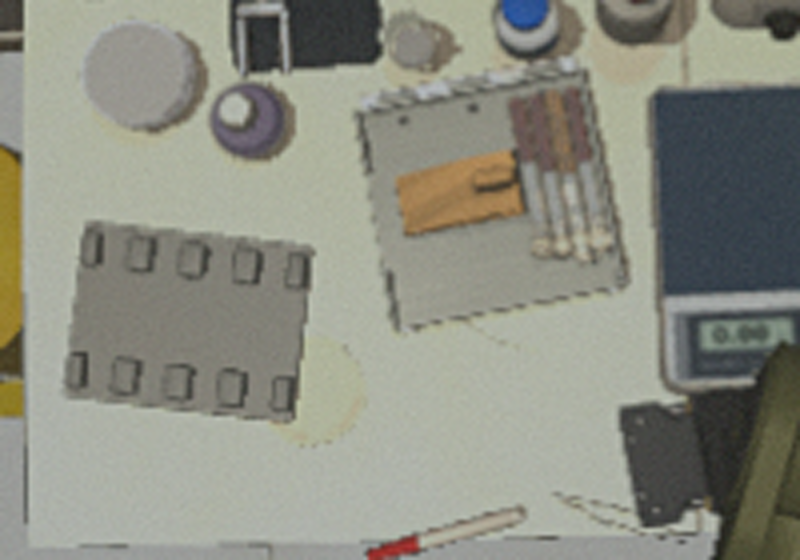

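```bash
python3 -c "
from workcell import *
sign_off(); print(state()['time_s'])"
```

```text
the job is handed in; nothing more can be done
the job is handed in; nothing more can be done
```

The slope plate is down on its feet and loaded, and I handed the job in at about 156 s on the robot's clock.

- **Lowering the plate:** I pulled the wedge out in 5 mm steps at 20 mm/s, with only a few newtons on the wrist. The load on it fell away at about 50 mm, when the plate settled. By the wedge's slope the edge came down at about 7 mm/s. I didn't measure its tilt or speed directly.
- **Grip on the glass:** The interface fixes the grip force above the 20 N limit. I first tested on the wedge's fin how far to close the jaws, then stopped them 0.3 mm under the tube diameter, an estimated 10 N or so per finger. Finger force itself was not measured.
- **Tubes:** All four were there. Two were turned round so every plug faces the robot. Each was pushed towards the fence until it met resistance, and the stops came at 29, 45, 60 and 76 mm, about one tube diameter apart.
- **Wedge:** It stands flat on the plate at about the middle of the tubes, with its heel against the last tube. I felt about 3 N when it touched.

**Last checks:** The final wrist and top pictures show the four tubes together against the fence and wholly on the plate. The wedge is square to the last tube, the tray is empty, and the bystanders in view look unmoved. The timer, tape and cup were outside those last pictures.

**Disagreements:** My camera fix of the plate's width was about 5 mm too large, and contact with the fence came about 3–4 mm earlier than computed. I relied on the contact stops instead. One tube also seemed to lie about 1 cm further along its lane in a later picture, so I picked it from that newer position.

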